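# Pack the grill caddy, leave the stew's seasonings

### The job

Pack the wooden caddy for the grill outside with things from the counter: the salt shaker, the red-capped spice jar, the yellow spray can and the red probe thermometer each stand upright, right down in the opening that fits (the can in the large round one, salt and jar in the two smaller round ones either way, the thermometer in the narrow pocket). Draw the thermometer straight up out of its light holder, so that the empty holder stays standing where it is. The pepper shaker, the dark-capped jar and the green-capped spray can are still needed for the stew: leave them standing where they are.

Things in the scene. Friction and masses are not known exactly. Their poses are not given: they have to be found in the camera images.
- caddy: Fixed wooden caddy, 316 (y) x 104 (x) mm, end boards 56 high, steel deck top z 44; origin under its centre. Openings in a row at x 0: round 70 wide at y +100 (can); round 60 at y +24 and y -48 (salt, jar, either way); their floor z 12. Pocket at y -110, inside 32 (x) x 48 (y), rim z 72, floor z 15 (thermometer, broad side along y).
- thermometer: Red folded probe thermometer: a slab 20 thick (x) x 36 broad (y) x 150 mm tall (z), grey display near the top, 0.09 kg, on end in the white holder, foot 7 above the counter. Origin: centre of its lower end; z up. Grip it across the 20 mm near the top (top 75 mm free); lift at least 60 mm straight up to clear the holder.
- holder: Light white holder, 0.05 kg, loose on the counter: an upright sleeve 30 (x) x 46 (y) x 62 mm high, inside 24 x 40, on a foot 50 x 66. Origin under its centre; at the start its axes are those of the thermometer.
- salt: The salt shaker: clear glass with white filling and a bright steel dome cap, about 42 mm across, 91 tall, 0.13 kg. Origin at the centre of its foot; z up. The body is good to grip 50 to 80 above its foot.
- pepper: The pepper shaker, which stays: the same glass shaker, but with dark grey-brown filling and a black dome cap; 42 mm across, 91 tall. Origin at the centre of its foot.
- jar_red: The spice jar with the red cap: 45 mm across, 106 tall, 0.11 kg; the cap is the top 20. Origin at the centre of its foot; z up. Grip it round the body, 60 to 85 above the foot.
- jar_dark: The spice jar with the dark cap (a green disc on its top) and green label, which stays: 44 mm across, 105 tall. Origin at the centre of its foot.
- can_yellow: The yellow spray can with the yellow cap: 54 mm across, 175 tall, 0.21 kg; the cap is the top 49 and fixed. Origin at the centre of its foot; z up. (The can at the start stands on the counter; those on the wall ledge are not meant.)
- can_green: The spray can with the green cap (white and green body), which stays: 54 mm across, 175 tall. Origin at the centre of its foot.
There are look-alikes about, which are no part of the job. Of the things shaped like the can_green, the green one is meant.

How it is judged:
By the outcome, as a careful person would: the job done as asked, in the order asked, and still so for the second after the job is handed in, with the robot touching nothing.
It also fails if it takes over 118 s, if anything falls off the work surface, if the arm or the gripper's body presses on something with over 40 N, if the wrist force passes 120 N, or if a joint passes its speed limit or range.

### The arm

A 6-joint arm with a two-finger parallel gripper is mounted at the origin on a cart in front of the work surface, level with it; the furniture and walls round the work are solid. World frame = base frame: x ahead of the robot, y to its left, z up, the work surface at z = 0. Lengths are in mm, angles in degrees, forces in N, time in s.
With the tool pointing down it reaches from about 275 to 825 mm from the base axis. Payload 4.9 kg.
Tool frame: the origin (TCP) lies at the very end of the fingers, on their centre line; the grasp point (between the pads) lies 19 mm behind it; z points along the fingers, y is the line along which they close (so a half turn about z gives the same grasp; the last joint's range is limited). The gripper opens to 85 mm and grips with 20 to 120 N. Pads are 22 mm wide; open, the fingers measure 114 mm over their backs; the gripper's body (76 mm by 85 mm) begins 54 mm behind the grasp point. The pads swing forward as they close: fully open they stand 13 mm farther back than shut.
Start: joints at [60.607, 18.69, -11.035, 60.275, 0, 82.311], TCP at [203.389, 511.03, 231.281] pointing down, gripper open.
Joint ranges: [-152.03, 152.03], [-55.5, 102.48], [-74.3, 77.21], [-110.64, 120.58], [-84.22, 78.4], [-180, 180]. Speed limits (degrees/s): [147.25, 147.25, 180, 180, 180, 180].

### API

Orientations are given as [roll, pitch, yaw] about the fixed x, y, z axes, in that order (R = Rz(yaw) Ry(pitch) Rx(roll)).
In Python, from rig import * gives the robot as it stands. The module is installed in compiled form; this text tells all that it offers.
- The arm moves only by the tool carry_out, never from a script. Its arguments are lists of equal length, an entry for each row: "twist": the turn, a rotation vector about the tool's x, y, z in rad, a list of three; "dp": the shift along the tool's x, y, z in m, a list of three; "claw": the opening, from -1 (shut) to 1 (fully open). In form: {"twist": [[wx, wy, wz], ...], "dp": [[dx, dy, dz], ...], "claw": [claw, ...]}. A call has 1 to 20 rows; each row shifts and turns the commanded pose from where the row before left it, along the tool's axes as they then stand; what a row does not reach is not made up. A row lasts 1/12 s, in which the tool goes at most 41.7 mm and 7.16 degrees, less where a joint would pass 70% of its speed; a pose out of reach is approached as far as the arm can. A call with a gripper value outside its range is refused whole. The fingers move at their own pace and stop on an object; "newtons" is the grip in N (left out, the last holds). Time passes only in rows, so rows that do not move let the fingers close. It gives the time, the measured TCP pose, the force, the opening and the grip force at its end, in the units of the state.
- state(): the state, without advancing time (a new reading comes with each control period).
- get_image(name): name is "scene" or "top"; returns a dict with "image" (480x640x3 uint8, red, green, blue), "depth" (480x640 float32, mm along the optical axis (not along the pixel's ray), 0 where there is no reading), "vertical_fov" (degrees; the focal length in pixels is half the picture's height over the tangent of half this angle, whatever the lens; pixels are square), "cx", "cy" (the principal point, pixels), "pose" (4x4, takes a point from camera to world coordinates). Camera axes: x right, y down, z forward; pixel columns grow to the right and rows downward; lengths in mm; the calibration is good to about 2 mm. A picture is of the moment at which its call begins.
- sign_off(): hands the job in; it is judged then, once.
Trained networks look in a picture, given as the dict that the camera call returned (one of the last four; its "shot" number tells which), for a name from the list of things; names that differ only in an ending like _2 or _b are one class to them, and where a whole thing is asked for, a point or a joint stands for the part that bears it (a point fixed in the world has none). Each returns a list of dicts, best first, with "confidence" (0 to 1); they miss things now and then, are a little off and sometimes report something else, mostly with a low value. They report only what shows in the picture. A call takes as long as a camera call. They do not tell look-alikes from the thing itself.
- search_frame(picture, name): "position" ([x, y, z] in mm, in world coordinates, good to about 4 mm: the middle of the surface that is visible of it).
- masks_of(picture, name): "mask" (480x640 bool, what is visible of it).
The state is a dict: "t": time; "joint_pos": joint angles; "dq": joint speeds; "effort": joint torques, N m; "ee_pos": TCP position; "orientation": TCP orientation; "ft_force": force on the tool from outside, world axes, zero at the start; "ft_torque": the same for the moment, N m; "width": finger opening in mm; "finger_force": force on a finger pad.
Only numpy, scipy, OpenCV 4.12 (cv2) and the standard library are available. Lean on these libraries where they do the work, as an engineer would, in place of code of your own. Each camera call takes 0.05 s, during which the arm holds its last target. There are 200 camera calls.

## Working session

There is one attempt and no reset: what is moved stays moved. The work goes in short steps, Python scripts to look and compute and a tool call to move; the robot and the scene stay as the last step left them, time stands still between calls to the robot, and variables do not carry over. Pictures are saved under pics/ and viewed, at most 14 in all, crops included, and the job is handed in when it is done.

Besides the shell and the picture viewer there is one more tool, called after "Call:" as name(argument=value, ...), one argument or row to a line, values as JSON. carry_out: Moves the arm, as the interface text tells. Its arguments: {"type":"object","properties":{"twist":{"type":"array"},"dp":{"type":"array"},"claw":{"type":"array"},"newtons":{"type":"number"}},"required":["twist","dp","claw"]}

```bash
mkdir -p pics
cat > h.py <<'E'
from rig import *
import numpy as np, cv2
def world(p,mask):
    v,u=np.nonzero(mask&(p["depth"]>0)); d=p["depth"][v,u]
    f=240/np.tan(np.radians(p["vertical_fov"])/2)
    c=np.stack([(u-p["cx"])/f*d,(v-p["cy"])/f*d,d,np.ones_like(d)])
    return (np.array(p["pose"])@c)[:3].T
def proj(p,w):
    f=240/np.tan(np.radians(p["vertical_fov"])/2)
    c=np.linalg.inv(np.array(p["pose"]))@np.append(w,1)
    return c[0]/c[2]*f+p["cx"],c[1]/c[2]*f+p["cy"]
E
python3 - <<'E'
from h import *
s=state();print({k:np.round(s[k],2).tolist() for k in("t","ee_pos","orientation","width")})
for n in("scene","top"):
    p=get_image(n);cv2.imwrite(f"pics/{n}0.png",p["image"][:,:,::-1]);print(n,np.round(p["pose"],2).tolist(),p["vertical_fov"])
    for o in "caddy thermometer holder salt pepper jar_red jar_dark can_yellow can_green".split():
        for r in search_frame(p,o): print(o,round(r["confidence"],2),np.round(r["position"]),np.round(proj(p,r["position"])))
E
```

```text
{'t': 0.0, 'ee_pos': [203.1, 510.52, 230.53], 'orientation': [-179.91, -0.01, 158.3], 'width': 85.35}
scene [[0.59, -0.6, 0.54, -333.68], [-0.81, -0.43, 0.4, -735.61], [-0.01, -0.67, -0.74, 1241.72], [0.0, 0.0, 0.0, 1.0]] 42.87386876521966
caddy 0.69 [517. 243.  40.] [220. 210.]
thermometer 0.56 [447. -88. 119.] [296. 257.]
holder 0.96 [443. -92.  21.] [298. 284.]
salt 0.62 [591.  18.  55.] [298. 224.]
salt 0.32 [ 560. -274.  115.] [385. 263.]
pepper 0.74 [449.  48.  54.] [257. 251.]
pepper 0.59 [ 590. -106.   69.] [335. 240.]
jar_red 0.76 [ 589. -108.   72.] [336. 240.]
jar_dark 0.88 [ 477. -378.   77.] [402. 314.]
can_yellow 0.61 [ 454. -238.  116.] [348. 283.]
can_green 0.64 [ 557. -272.  112.] [383. 264.]
top [[-0.01, -0.99, 0.16, 354.08], [-1.0, 0.01, 0.0, -118.76], [-0.0, -0.16, -0.99, 1229.16], [0.0, 0.0, 0.0, 1.0]] 51.00908583677683
caddy 0.7 [516. 251.  41.] [160. 254.]
thermometer 0.64 [450. -80. 157.] [297. 276.]
holder 0.83 [445. -83.   3.] [300. 283.]
holder 0.47 [ 590. -102.  110.] [307. 216.]
salt 0.8 [595.  20.  77.] [255. 217.]
pepper 0.76 [460.  50.  83.] [241. 275.]
jar_red 0.87 [592. -98. 109.] [305. 215.]
jar_dark 0.88 [ 482. -366.  107.] [425. 262.]
can_yellow 0.68 [ 473. -228.  176.] [367. 263.]
can_green 0.75 [ 629. -504.  148.] [488. 193.]
can_green 0.63 [ 573. -257.  166.] [378. 218.]
can_green 0.44 [ 472. -228.  175.] [367. 264.]
```

View pics/scene0.png

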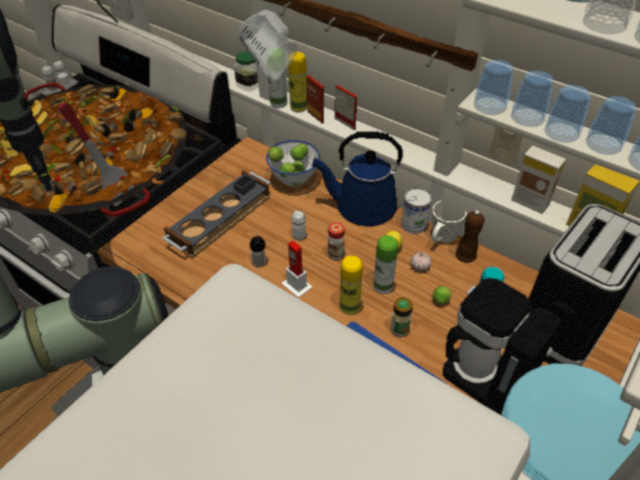

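View pics/top0.png

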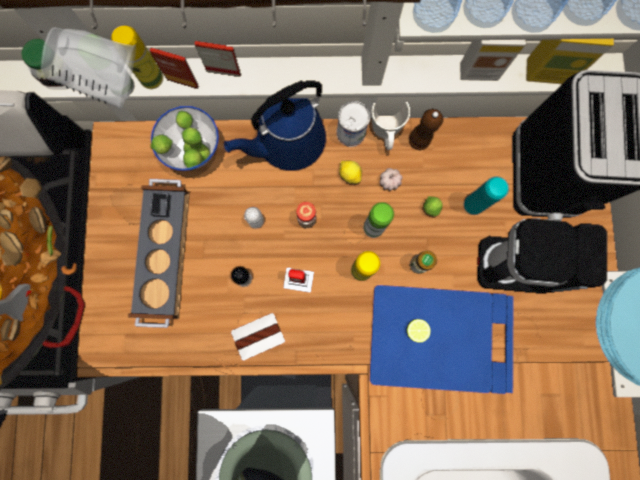

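The scene shows salt (298,224), pepper (257,250), red jar (336,240), thermometer in its holder (297,260), yellow can on the counter (351,284), green can (385,262) and dark jar (402,316). In the top picture the caddy runs from (160,190) to (155,320), with its pocket at the top, so its y axis points towards world -x. The candidates for the yellow can are the counter one at (351,284) and the ledge one at (298,80); the counter one is meant.

```bash
cat > m.py <<'E'
from h import *
from scipy.optimize import least_squares
P=[get_image("scene"),get_image("top")]
near={"salt":(593,19,21,25,65),"pepper":(456,49,21,25,65),"jar_red":(595,-103,22.5,20,100),"jar_dark":(482,-370,22,20,100),"can_yellow":(470,-230,27,20,170),"can_green":(572,-262,27,20,170)}
for n,(x,y,r,z0,z1) in near.items():
    out=[]
    for p in P:
        w=world(p,np.ones((480,640),bool))
        k=(np.hypot(w[:,0]-x,w[:,1]-y)<45)&(w[:,2]>z0)&(w[:,2]<z1); q=w[k]
        k2=(np.hypot(w[:,0]-x,w[:,1]-y)<45)&(w[:,2]>30)
        s=least_squares(lambda c:np.hypot(q[:,0]-c[0],q[:,1]-c[1])-r,[x,y],loss="soft_l1",f_scale=2)
        t=w[k2]; top=t[t[:,2]>np.percentile(t[:,2],97)-4]
        out+= [np.round(s.x,1).tolist(),len(q),np.round(np.median(abs(s.fun)),1),"top",np.round((top.min(0)+top.max(0))/2).tolist()]
    print(n,out)
p=P[1]; f=240/np.tan(np.radians(p["vertical_fov"])/2)
def onplane(u,v,z):
    T=np.array(p["pose"]); d=T[:3,:3]@np.stack([(u-p["cx"])/f,(v-p["cy"])/f,np.ones_like(u,float)])
    return (T[:3,3:]+d*(z-T[2,3])/d[2])[:2].T
w=world(p,np.ones((480,640),bool))
for nm,lo,hi in(("therm",120,175),("foot",2,14)):
    q=w[(np.hypot(w[:,0]-447,w[:,1]+85)<55)&(w[:,2]>lo)&(w[:,2]<hi)]
    print(nm,len(q),cv2.minAreaRect(q[:,:2].astype(np.float32)),q[:,2].mean())
q=w[(abs(w[:,0]-516)<190)&(abs(w[:,1]-250)<75)&(w[:,2]>36)&(w[:,2]<80)]
print("caddy",cv2.minAreaRect(q[:,:2].astype(np.float32)))
hsv=cv2.cvtColor(p["image"],cv2.COLOR_RGB2HSV)
roi=p["image"][170:335,120:200]; cv2.imwrite("pics/c.png",cv2.resize(roi[:,:,::-1],None,fx=3.5,fy=3.5,interpolation=cv2.INTER_CUBIC))
b=((hsv[:,:,1]>70)&(hsv[:,:,2]>80)).astype(np.uint8)
n,l,st,c=cv2.connectedComponentsWithStats(b)
for i in range(1,n):
    if 250<st[i,4]<2000 and 130<c[i][0]<190 and 180<c[i][1]<330:
        pt,_=cv2.findContours((l==i).astype(np.uint8),0,1); 
        pts=pt[0][:,0].astype(float); g=onplane(pts[:,0],pts[:,1],44.)
        print("hole",np.round(c[i]),np.round(cv2.minEnclosingCircle(g.astype(np.float32))[0],1),np.round(cv2.minEnclosingCircle(g.astype(np.float32))[1],1),cv2.fitEllipse(g.astype(np.float32)))
im=P[0]["image"][185:345,160:440]; t=P[1]["image"][170:330,190:450]
cv2.imwrite("pics/crop1.png",np.vstack([cv2.resize(im,(525,300),interpolation=2),cv2.resize(t,(525,300),interpolation=2)])[:,:,::-1])
E
python3 m.py
```

```text
salt [[601.1, 27.3], 149, np.float64(1.6), 'top', [593.0, 24.0, 89.0], [604.4, 26.7], 57, np.float64(0.6), 'top', [602.0, 24.0, 90.0]]
pepper [[458.7, 56.4], 155, np.float64(1.5), 'top', [456.0, 53.0, 92.0], [461.4, 55.3], 44, np.float64(0.4), 'top', [460.0, 53.0, 92.0]]
jar_red [[600.9, -99.6], 361, np.float64(1.3), 'top', [597.0, -101.0, 108.0], [604.3, -100.0], 132, np.float64(0.4), 'top', [603.0, -100.0, 109.0]]
jar_dark [[485.0, -372.1], 391, np.float64(1.2), 'top', [484.0, -373.0, 108.0], [488.2, -372.1], 153, np.float64(0.4), 'top', [489.0, -371.0, 108.0]]
can_yellow [[473.9, -231.5], 898, np.float64(1.2), 'top', [470.0, -233.0, 176.0], [476.8, -233.4], 255, np.float64(0.4), 'top', [475.0, -232.0, 177.0]]
can_green [[580.1, -264.6], 879, np.float64(1.2), 'top', [575.0, -268.0, 175.0], [583.3, -265.9], 378, np.float64(0.4), 'top', [581.0, -265.0, 177.0]]
therm 168 ((454.6851501464844, -78.49925231933594), (35.408016204833984, 20.3970890045166), 81.22023010253906) 152.67335843773049
foot 390 ((448.9421081542969, -84.99740600585938), (104.65902709960938, 104.72528839111328), 66.39051055908203) 4.2401439098660765
caddy ((523.4226684570312, 254.21603393554688), (105.55570983886719, 355.4241638183594), 86.92582702636719)
hole [160. 232.] [570.2 250.6] 29.8 ((569.9719848632812, 250.13429260253906), (54.89582061767578, 58.23920440673828), 47.068115234375)
hole [158. 261.] [498.6 253.2] 29.9 ((498.6906433105469, 253.84983825683594), (55.55884552001953, 58.17589569091797), 72.67639923095703)
hole [154. 293.] [423.2 258. ] 34.9 ((423.2884826660156, 258.4126892089844), (65.51041412353516, 68.06549072265625), 84.26747131347656)
```

View pics/crop1.png

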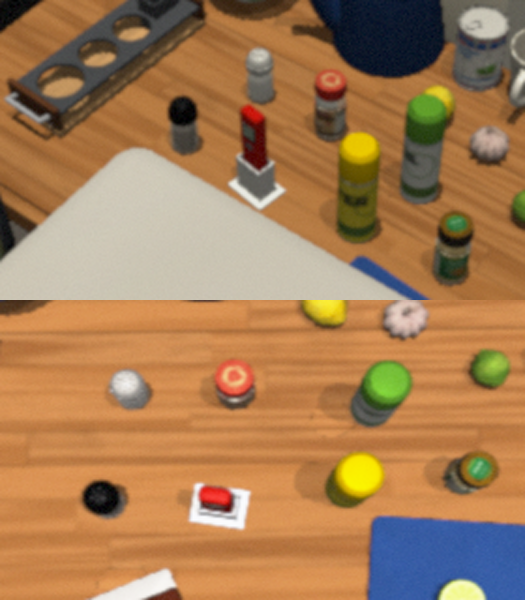

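View pics/c.png

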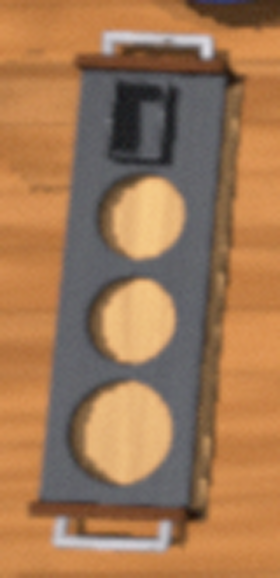

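The crops confirm the picks in the top picture. Salt is the white-filled shaker with the steel cap at (254,217), not the black-capped one at (241,275). The red-capped jar is at (305,214), the yellow can on the counter at (367,264) and the thermometer at (297,276). The caddy crop shows the pocket at the top, then the two small holes, then the large hole.

Call:
carry_out(
  twist=[
    [0,0,-0.095],
    [0,0,-0.095],
    [0,0,-0.095],
    [0,0,-0.094],
    [0,0,0],
    [0,0,0],
    [0,0,0],
    [0,0,0],
    [0,0,0],
    [0,0,0],
    [0,0,0],
    [0,0,0],
    [0,0,0],
    [0,0,0],
    [0,0,0],
    [0,0,0],
    [0,0,0],
    [0,0,0],
    [0,0,0],
    [0,0,0],
  ],
  dp=[
    [0,0,0],
    [0,0,0],
    [0,0,0],
    [0,0,0],
    [-0.019,-0.024,0],
    [-0.019,-0.024,0],
    [-0.019,-0.024,0],
    [-0.019,-0.024,0],
    [-0.019,-0.024,0],
    [-0.019,-0.024,0],
    [-0.019,-0.024,0],
    [-0.019,-0.024,0],
    [-0.019,-0.024,0],
    [-0.019,-0.024,0],
    [-0.019,-0.024,0],
    [-0.019,-0.024,0],
    [-0.019,-0.024,0],
    [-0.019,-0.024,0],
    [-0.019,-0.024,0],
    [-0.019,-0.024,0],
  ],
  claw=[1,1,1,1,1,1,1,1,1,1,1,1,1,1,1,1,1,1,1,1],
  newtons=30,
)

```text
t: 2.77
ee_pos: [508.3, 125.7, 231.4]
orientation: [180.0, 0.0, -180.0]
ft_force: [0.4, 1.1, -0.1]
width: 85.5
finger_force: 0.0
```

Run:
```python
from h import *
p=get_image("top"); f=240/np.tan(np.radians(p["vertical_fov"])/2)
w=world(p,np.ones((480,640),bool))
q=w[(np.hypot(w[:,0]-447,w[:,1]+85)<45)&(w[:,2]>148)]
print("therm",len(q),cv2.minAreaRect(q[:,:2].astype(np.float32)),q.mean(0))
q=w[(np.hypot(w[:,0]-447,w[:,1]+85)<60)&(w[:,2]>52)&(w[:,2]<75)]
print("sleeve rim",len(q),cv2.minAreaRect(q[:,:2].astype(np.float32)) if len(q)>3 else 0)
q=w[(np.hypot(w[:,0]-630,w[:,1]-248)<50)&(w[:,2]>62)&(w[:,2]<80)]
print("pocket rim",len(q),cv2.minAreaRect(q[:,:2].astype(np.float32)),q.mean(0))
# white foot
T=np.array(p["pose"]); im=p["image"]
v,u=np.mgrid[262:296,275:325]; d=T[:3,:3]@np.stack([(u.ravel()-p["cx"])/f,(v.ravel()-p["cy"])/f,np.ones(u.size)])
g=(T[:3,3:]+d*(3-T[2,3])/d[2])[:2].T
k=(im[262:296,275:325].min(2)>150).ravel()
print("foot",k.sum(),cv2.minAreaRect(g[k].astype(np.float32)))
cv2.imwrite("pics/t.png",cv2.resize(im[255:300,270:330][:,:,::-1],None,fx=10,fy=10,interpolation=cv2.INTER_NEAREST))
```

```text
therm 144 ((455.09295654296875, -78.52818298339844), (35.37390899658203, 19.45586395263672), 82.11279296875) [454.87402689 -78.97819754 155.20102636]
sleeve rim 68 ((455.0741882324219, -78.7894287109375), (45.73253631591797, 29.55766487121582), 80.68843078613281)
pocket rim 0 ((0.0, 0.0), (0.0, 0.0), 0.0) [nan nan nan]
foot 377 ((455.061767578125, -78.07894134521484), (68.10327911376953, 52.776756286621094), 80.35124206542969)<stdin>:9: RuntimeWarning: Mean of empty slice.
  ret = um.true_divide(
```

Call:
carry_out(
  twist=[
    [0,0,0],
    [0,0,0],
    [0,0,0],
    [0,0,0],
    [0,0,0],
    [0,0,0],
    [0,0,0],
    [0,0,0],
    [0,0,0],
    [0,0,0],
    [0,0,0],
    [0,0,0],
    [0,0,0],
    [0,0,0],
    [0,0,0],
    [0,0,0],
  ],
  dp=[
    [-0.0188,-0.0197,0],
    [-0.0188,-0.0197,0],
    [-0.0188,-0.0197,0],
    [-0.0188,-0.0197,0],
    [-0.0188,-0.0197,0],
    [0,0,0],
    [0,0,0.0185],
    [0,0,0.0185],
    [0,0,0.0185],
    [0,0,0.0185],
    [0,0,0.0185],
    [0,0,0.0185],
    [0,0,0.0185],
    [0,0,0.0185],
    [0,0,0.0185],
    [0,0,0.0185],
  ],
  claw=[1,1,1,1,1,1,1,1,1,1,1,1,1,1,1,1],
)

```text
t: 4.15
ee_pos: [601.1, 29.2, 45.5]
orientation: [180.0, -0.0, -180.0]
ft_force: [0.8, -0.2, 0.8]
width: 85.2
finger_force: 0.0
```

Call:
carry_out(
  twist=[
    [0,0,0],
    [0,0,0],
    [0,0,0],
    [0,0,0],
    [0,0,0],
    [0,0,0],
    [0,0,0],
    [0,0,0],
  ],
  dp=[
    [0,0,0],
    [0,0,0],
    [0,0,0],
    [0,0,0],
    [0,0,0],
    [0,0,0],
    [0,0,0],
    [0,0,0],
  ],
  claw=[1,-1,-1,-1,-1,-1,-1,-1],
  newtons=30,
)

```text
t: 4.82
ee_pos: [602.9, 28.4, 47.8]
orientation: [-180.0, 0.2, -180.0]
ft_force: [-0.1, -0.7, 6.5]
width: 38.8
finger_force: 30.0
```

Call:
carry_out(
  twist=[
    [0,0,0],
    [0,0,0],
    [0,0,0],
    [0,0,0],
    [0,0,0],
    [0,0,0],
    [0,0,0],
    [0,0,0],
    [0,0,0],
    [0,0,0],
    [0,0,0],
    [0,0,0],
    [0,0,0],
    [0,0,0],
    [0,0,0],
    [0,0,0],
    [0,0,0],
    [0,0,0],
    [0,0,0],
    [0,0,0],
  ],
  dp=[
    [0,0,-0.01],
    [0,0,-0.02],
    [0,0,-0.02],
    [0,0,-0.02],
    [0,0,-0.02],
    [0,0,-0.02],
    [0,0,-0.02],
    [0,0,-0.02],
    [0.0034,0.0223,0],
    [0.0034,0.0223,0],
    [0.0034,0.0223,0],
    [0.0034,0.0223,0],
    [0.0034,0.0223,0],
    [0.0034,0.0223,0],
    [0.0034,0.0223,0],
    [0.0034,0.0223,0],
    [0.0034,0.0223,0],
    [0.0034,0.0223,0],
    [0,0,0],
    [0,0,0],
  ],
  claw=[-1,-1,-1,-1,-1,-1,-1,-1,-1,-1,-1,-1,-1,-1,-1,-1,-1,-1,-1,-1],
)

```text
t: 6.48
ee_pos: [566.7, 252.5, 196.4]
orientation: [-180.0, -0.0, -179.9]
ft_force: [-0.5, -1.0, -1.2]
width: 38.4
finger_force: 30.5
```

Run:
```python
from h import *
from scipy.optimize import least_squares
s=state();print(np.round(s["ee_pos"],1),s["width"],np.round(s["ft_force"],1))
for n in("scene","top"):
    p=get_image(n);cv2.imwrite(f"pics/{n}1.png",cv2.resize(p["image"][150:300,80:280] if n=="top" else p["image"][110:260,130:330],(800,600),interpolation=cv2.INTER_CUBIC)[:,:,::-1])
    for r in search_frame(p,"salt")[:2]:print(n,round(r["confidence"],2),np.round(r["position"]))
    w=world(p,np.ones((480,640),bool))
    x,y,z=s["ee_pos"]; q=w[(np.hypot(w[:,0]-x,w[:,1]-y)<35)&(w[:,2]>z-46)&(w[:,2]<z-4)]
    if len(q)>10:
        r=least_squares(lambda c:np.hypot(q[:,0]-c[0],q[:,1]-c[1])-21,[x,y],loss="soft_l1",f_scale=2);print(len(q),r.x,q[:,2].min())
```

```text
[566.7 252.5 196.4] 38.43428165716551 [-0.5 -1.  -1.2]
scene 0.83 [551. 246. 192.]
187 [564.87266623 252.5813769 ] 150.66951161456313
top 0.79 [552. 241. 194.]
115 [568.49155364 250.03307399] 152.4403770428769
```

View pics/scene1.png

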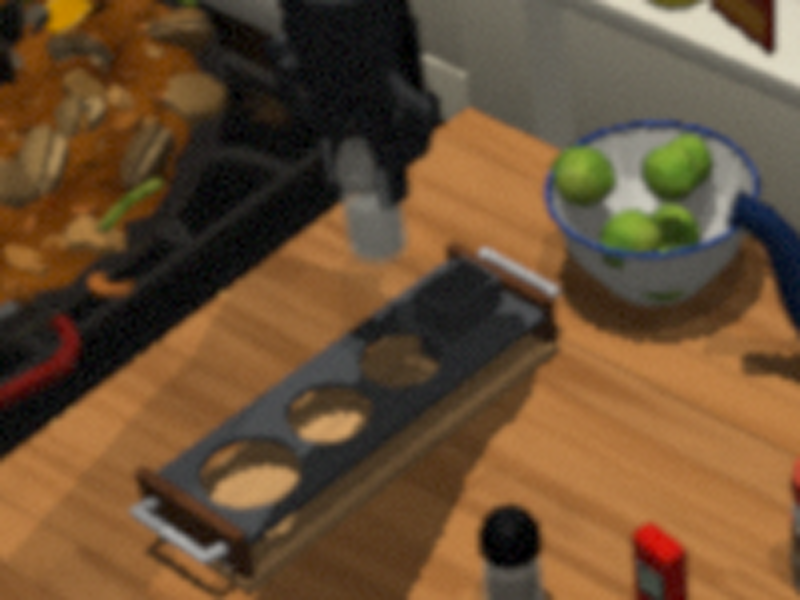

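The salt hangs upright in the gripper just above the third hole (400,355 in the crop). Lowering.

Call:
carry_out(
  twist=[
    [0,0,0],
    [0,0,0],
    [0,0,0],
    [0,0,0],
    [0,0,0],
    [0,0,0],
    [0,0,0],
    [0,0,0],
    [0,0,0],
    [0,0,0],
    [0,0,0],
    [0,0,0],
    [0,0,0],
    [0,0,0],
    [0,0,0],
    [0,0,0],
  ],
  dp=[
    [-0.0015,0.001,0.01],
    [0,0,0.014],
    [0,0,0.014],
    [0,0,0.014],
    [0,0,0.014],
    [0,0,0.014],
    [0,0,0.01],
    [0,0,0.007],
    [0,0,0.007],
    [0,0,0.007],
    [0,0,0.007],
    [0,0,0.007],
    [0,0,0.006],
    [0,0,0.003],
    [0,0,0.002],
    [0,0,0],
  ],
  claw=[-1,-1,-1,-1,-1,-1,-1,-1,-1,-1,-1,-1,-1,-1,-1,-1],
)

```text
t: 8.02
ee_pos: [569.1, 252.7, 60.3]
orientation: [180.0, 0.0, -180.0]
ft_force: [0.5, 0.4, -1.0]
width: 38.8
finger_force: 30.5
```

Call:
carry_out(
  twist=[
    [0,0,0],
    [0,0,0],
    [0,0,0],
    [0,0,0],
    [0,0,0],
    [0,0,0],
    [0,0,0],
    [0,0,0],
    [0,0,0],
    [0,0,0],
    [0,0,0],
    [0,0,0],
    [0,0,0],
    [0,0,0],
    [0,0,0],
    [0,0,0],
  ],
  dp=[
    [0,0,0.0015],
    [0,0,0],
    [0,0,0],
    [0,0,0],
    [0,0,0],
    [0,0,0],
    [0,0,0],
    [0,0,-0.01],
    [0,0,-0.018],
    [0,0,-0.018],
    [0,0,-0.018],
    [0,0,-0.018],
    [0,0,-0.018],
    [0,0,-0.018],
    [0,0,-0.018],
    [0,0,0],
  ],
  claw=[-1,-1,0.5,1,1,1,1,1,1,1,1,1,1,1,1,1],
)

```text
t: 9.35
ee_pos: [571.1, 253.3, 199.6]
orientation: [179.9, 0.4, -180.0]
ft_force: [0.0, -0.8, -0.4]
width: 85.6
finger_force: 0.0
```

Call:
carry_out(
  twist=[
    [0,0,0],
    [0,0,0],
    [0,0,0],
    [0,0,0],
    [0,0,0],
    [0,0,0],
    [0,0,0],
    [0,0,0],
    [0,0,0],
    [0,0,0],
    [0,0,0],
    [0,0,0],
  ],
  dp=[
    [-0.003,-0.032,0],
    [-0.003,-0.032,0],
    [-0.003,-0.032,0],
    [-0.003,-0.032,0],
    [-0.003,-0.032,0],
    [-0.003,-0.032,0],
    [-0.003,-0.032,0],
    [-0.003,-0.032,0],
    [-0.003,-0.032,0],
    [-0.003,-0.032,0],
    [-0.003,-0.032,0],
    [0,0,0],
  ],
  claw=[1,1,1,1,1,1,1,1,1,1,1,1],
)

```text
t: 10.35
ee_pos: [602.3, -105.1, 194.4]
orientation: [-179.8, 0.0, 179.7]
ft_force: [-0.3, 0.9, -0.3]
width: 85.6
finger_force: 0.0
```

Run:
```python
from h import *
s=state();print(np.round(s["ee_pos"],1),s["width"],s["t"])
p=get_image("top")
for r in search_frame(p,"salt")[:2]:print(round(r["confidence"],2),np.round(r["position"]))
w=world(p,np.ones((480,640),bool)); q=w[(np.hypot(w[:,0]-569,w[:,1]-251)<35)&(w[:,2]>55)]
print(len(q),q[:,2].max(),q.mean(0))
cv2.imwrite("pics/top2.png",cv2.resize(p["image"][150:300,120:320],(800,600),interpolation=cv2.INTER_CUBIC)[:,:,::-1])
```

```text
[ 602.3 -105.1  194.4] 85.60654893143194 10.35
0.63 [569. 243.  85.]
299 106.32504217770816 [566.36800635 244.66681049  89.25644438]
```

Call:
carry_out(
  twist=[
    [0,0,0],
    [0,0,0],
    [0,0,0],
    [0,0,0],
    [0,0,0],
    [0,0,0],
    [0,0,0],
    [0,0,0],
    [0,0,0],
    [0,0,0],
    [0,0,0],
  ],
  dp=[
    [0,0.003,0],
    [0,0,0.016],
    [0,0,0.016],
    [0,0,0.016],
    [0,0,0.016],
    [0,0,0.016],
    [0,0,0.016],
    [0,0,0.016],
    [0,0,0.016],
    [0,0,0.013],
    [0,0,0],
  ],
  claw=[1,1,1,1,1,1,1,1,1,1,1],
)

```text
t: 11.37
ee_pos: [599.7, -93.8, 51.0]
orientation: [179.9, -0.3, -179.8]
ft_force: [-1.0, -0.2, 0.7]
width: 85.4
finger_force: 0.0
```

Call:
carry_out(
  twist=[
    [0,0,0],
    [0,0,0],
    [0,0,0],
    [0,0,0],
    [0,0,0],
    [0,0,0],
    [0,0,0],
  ],
  dp=[
    [0,0,0],
    [0,0,0],
    [0,0,0],
    [0,0,0],
    [0,0,0],
    [0,0,0],
    [0,0,0],
  ],
  claw=[-1,-1,-1,-1,-1,-1,-1],
  newtons=30,
)

```text
t: 11.95
ee_pos: [603.0, -96.7, 55.0]
orientation: [-180.0, 0.1, 180.0]
ft_force: [-0.4, -0.3, 6.3]
width: 44.7
finger_force: 29.2
```

Call:
carry_out(
  twist=[
    [0,0,0],
    [0,0,0],
    [0,0,0],
    [0,0,0],
    [0,0,0],
    [0,0,0],
    [0,0,0],
    [0,0,0],
    [0,0,0],
    [0,0,0],
    [0,0,0],
    [0,0,0],
    [0,0,0],
    [0,0,0],
    [0,0,0],
    [0,0,0],
    [0,0,0],
    [0,0,0],
    [0,0,0],
    [0,0,0],
  ],
  dp=[
    [0,0,-0.01],
    [0,0,-0.02],
    [0,0,-0.02],
    [0,0,-0.02],
    [0,0,-0.02],
    [0,0,-0.02],
    [0,0,-0.02],
    [0,0,-0.02],
    [0.0105,0.035,0],
    [0.0105,0.035,0],
    [0.0105,0.035,0],
    [0.0105,0.035,0],
    [0.0105,0.035,0],
    [0.0105,0.035,0],
    [0.0105,0.035,0],
    [0.0105,0.035,0],
    [0.0105,0.035,0],
    [0.0105,0.035,0],
    [0,0,0],
    [0,0,0],
  ],
  claw=[-1,-1,-1,-1,-1,-1,-1,-1,-1,-1,-1,-1,-1,-1,-1,-1,-1,-1,-1,-1],
)

```text
t: 13.62
ee_pos: [495.7, 255.1, 203.9]
orientation: [-180.0, -0.0, -179.8]
ft_force: [-0.3, 0.4, -0.8]
width: 44.0
finger_force: 30.8
```

```bash
cat > held.py <<'E'
import sys
from h import *
from scipy.optimize import least_squares
R,below=float(sys.argv[1]),float(sys.argv[2])
for i in range(3):
  for n in("scene","top"):
    p=get_image(n); s=state();x,y,z=s["ee_pos"]
    w=world(p,np.ones((480,640),bool))
    q=w[(np.hypot(w[:,0]-x,w[:,1]-y)<38)&(w[:,2]>z-below)&(w[:,2]<z-4)]
    if len(q)>10:
        r=least_squares(lambda c:np.hypot(q[:,0]-c[0],q[:,1]-c[1])-R,[x,y],loss="soft_l1",f_scale=2);print(n,np.round([x,y,z],1),len(q),np.round(r.x,1),q[:,2].min())
E
python3 held.py 22.5 54
```

```text
scene [496.3 253.8 203.8] 242 [493.5 253.3] 150.41014002138354
top [496.8 253.1 203.8] 111 [497.6 251.9] 150.34003901681922
scene [497.  252.6 203.8] 239 [494.5 251.7] 150.40865740389563
top [497.2 252.4 203.8] 110 [498.2 250.7] 150.30133729122963
scene [497.4 252.3 203.8] 244 [495.3 251.2] 150.16000192421438
top [497.4 252.3 203.8] 105 [498.5 250.3] 150.50824907124525
```

Call:
carry_out(
  twist=[
    [0,0,0],
    [0,0,0],
    [0,0,0],
    [0,0,0],
    [0,0,0],
    [0,0,0],
    [0,0,0],
    [0,0,0],
    [0,0,0],
    [0,0,0],
    [0,0,0],
    [0,0,0],
    [0,0,0],
    [0,0,0],
    [0,0,0],
    [0,0,0],
  ],
  dp=[
    [0,0.0025,0.01],
    [0,0,0.014],
    [0,0,0.014],
    [0,0,0.014],
    [0,0,0.014],
    [0,0,0.014],
    [0,0,0.01],
    [0,0,0.007],
    [0,0,0.007],
    [0,0,0.007],
    [0,0,0.007],
    [0,0,0.007],
    [0,0,0.006],
    [0,0,0.003],
    [0,0,0.003],
    [0,0,0],
  ],
  claw=[-1,-1,-1,-1,-1,-1,-1,-1,-1,-1,-1,-1,-1,-1,-1,-1],
)

```text
t: 15.25
ee_pos: [497.1, 255.8, 66.8]
orientation: [-180.0, 0.0, -180.0]
ft_force: [-0.3, -0.1, -1.5]
width: 43.8
finger_force: 30.4
```

Call:
carry_out(
  twist=[
    [0,0,0],
    [0,0,0],
    [0,0,0],
    [0,0,0],
    [0,0,0],
    [0,0,0],
    [0,0,0],
    [0,0,0],
    [0,0,0],
    [0,0,0],
    [0,0,0],
    [0,0,0],
    [0,0,0],
    [0,0,0],
    [0,0,0],
    [0,0,0],
    [0,0,0],
  ],
  dp=[
    [0,0,0.001],
    [0,0,0],
    [0,0,0],
    [0,0,0],
    [0,0,0],
    [0,0,0],
    [0,0,0],
    [0,0,-0.01],
    [0,0,-0.02],
    [0,0,-0.02],
    [0,0,-0.02],
    [0,0,-0.02],
    [0,0,-0.02],
    [0,0,-0.02],
    [0,0,-0.02],
    [0,0,-0.02],
    [0,0,0],
  ],
  claw=[-1,-1,0.5,1,1,1,1,1,1,1,1,1,1,1,1,1,1],
)

```text
t: 16.67
ee_pos: [499.0, 256.9, 240.8]
orientation: [179.9, 0.4, -180.0]
ft_force: [1.0, 1.0, -0.3]
width: 85.5
finger_force: 0.0
```

Call:
carry_out(
  twist=[
    [0,0,0],
    [0,0,0],
    [0,0,0],
    [0,0,0],
    [0,0,0],
    [0,0,0],
    [0,0,0],
    [0,0,0],
    [0,0,0],
    [0,0,0],
    [0,0,0],
    [0,0,0],
    [0,0,0],
    [0,0,0],
    [0,0,0],
    [0,0,0],
    [0,0,0],
    [0,0,0],
    [0,0,0],
    [0,0,0],
  ],
  dp=[
    [0.00134,-0.0304,0],
    [0.00134,-0.0304,0],
    [0.00134,-0.0304,0],
    [0.00134,-0.0304,0],
    [0.00134,-0.0304,0],
    [0.00134,-0.0304,0],
    [0.00134,-0.0304,0],
    [0.00134,-0.0304,0],
    [0.00134,-0.0304,0],
    [0.00134,-0.0304,0],
    [0.00134,-0.0304,0],
    [0.00134,-0.0304,0],
    [0.00134,-0.0304,0],
    [0.00134,-0.0304,0],
    [0.00134,-0.0304,0],
    [0.00134,-0.0304,0],
    [0,0,0],
    [0,0,0],
    [0,0,0],
    [0,0,0],
  ],
  claw=[1,1,1,1,1,1,1,1,1,1,1,1,1,1,1,1,1,1,1,1],
)

```text
t: 18.33
ee_pos: [475.4, -229.1, 235.7]
orientation: [180.0, -0.0, -179.9]
ft_force: [-0.4, -0.7, -0.1]
width: 85.2
finger_force: 0.0
```

Run:
```python
from h import *
p=get_image("top")
s=state();print(np.round(s["ee_pos"],1))
w=world(p,np.ones((480,640),bool))
for x,y in((569,251),(497,254)):
    q=w[(np.hypot(w[:,0]-x,w[:,1]-y)<30)&(w[:,2]>75)]; print(len(q),np.percentile(q[:,2],[50,97]),q.mean(0))
q=get_image("scene")
cv2.imwrite("pics/a3.png",np.hstack([cv2.resize(p["image"][180:330,120:220],(400,600),interpolation=2),cv2.resize(q["image"][160:310,160:260],(400,600),interpolation=2)])[:,:,::-1])
```

```text
[ 475.5 -229.1  235.8]
256 [ 96.30036749 102.7119029 ] [567.11233836 245.91213484  94.1902796 ]
429 [116.74133135 121.53936325] [496.30509704 249.38396263 111.07943413]
```

View pics/a3.png

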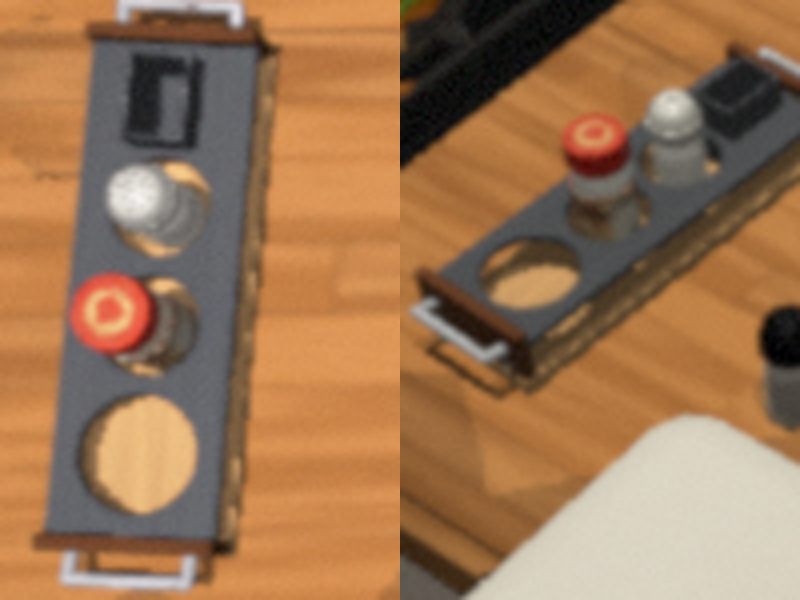

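Salt (140,200 left) and red jar (120,315 left) both stand upright in the two small openings, with the large one still free. The can is next.

Call:
carry_out(
  twist=[
    [0,0,0],
    [0,0,0],
    [0,0,0],
    [0,0,0],
    [0,0,0],
    [0,0,0],
    [0,0,0],
    [0,0,0],
    [0,0,0],
    [0,0,0],
    [0,0,0],
    [0,0,0],
  ],
  dp=[
    [0,-0.003,0],
    [0,0,0],
    [0,0,0.013],
    [0,0,0.013],
    [0,0,0.013],
    [0,0,0.013],
    [0,0,0.013],
    [0,0,0.013],
    [0,0,0.013],
    [0,0,0.013],
    [0,0,0.013],
    [0,0,0],
  ],
  claw=[1,1,1,1,1,1,1,1,1,1,1,1],
)

```text
t: 19.43
ee_pos: [474.2, -232.1, 116.6]
orientation: [179.9, -0.2, -180.0]
ft_force: [-0.8, 0.6, -1.0]
width: 85.6
finger_force: 0.0
```

Call:
carry_out(
  twist=[
    [0,0,0],
    [0,0,0],
    [0,0,0],
    [0,0,0],
    [0,0,0],
    [0,0,0],
    [0,0,0],
  ],
  dp=[
    [0,0,0],
    [0,0,0],
    [0,0,0],
    [0,0,0],
    [0,0,0],
    [0,0,0],
    [0,0,0],
  ],
  claw=[-1,-1,-1,-1,-1,-1,-1],
  newtons=40,
)

```text
t: 20.02
ee_pos: [476.3, -233.4, 120.0]
orientation: [-180.0, 0.1, -180.0]
ft_force: [-1.1, 2.4, 6.7]
width: 52.0
finger_force: 40.5
```

Call:
carry_out(
  twist=[
    [0,0,0],
    [0,0,0],
    [0,0,0],
    [0,0,0],
    [0,0,0],
    [0,0,0],
    [0,0,0],
    [0,0,0],
    [0,0,0],
    [0,0,0],
    [0,0,0],
    [0,0,0],
  ],
  dp=[
    [0,0,-0.01],
    [0,0,-0.019],
    [0,0,-0.019],
    [0,0,-0.019],
    [0,0,-0.019],
    [0,0,-0.019],
    [0,0,-0.019],
    [0,0,-0.019],
    [0,0,-0.019],
    [0,0,-0.019],
    [0,0,-0.019],
    [0,0,0],
  ],
  claw=[-1,-1,-1,-1,-1,-1,-1,-1,-1,-1,-1,-1],
)

```text
t: 21.02
ee_pos: [476.8, -234.3, 322.9]
orientation: [-179.8, 0.3, -180.0]
ft_force: [0.5, -0.3, -2.1]
width: 51.8
finger_force: 41.0
```

Call:
carry_out(
  twist=[
    [0,0,0],
    [0,0,0],
    [0,0,0],
    [0,0,0],
    [0,0,0],
    [0,0,0],
    [0,0,0],
    [0,0,0],
    [0,0,0],
    [0,0,0],
    [0,0,0],
    [0,0,0],
    [0,0,0],
    [0,0,0],
    [0,0,0],
    [0,0,0],
    [0,0,0],
    [0,0,0],
    [0,0,0],
    [0,0,0],
  ],
  dp=[
    [0.0033,0.0307,0],
    [0.0033,0.0307,0],
    [0.0033,0.0307,0],
    [0.0033,0.0307,0],
    [0.0033,0.0307,0],
    [0.0033,0.0307,0],
    [0.0033,0.0307,0],
    [0.0033,0.0307,0],
    [0.0033,0.0307,0],
    [0.0033,0.0307,0],
    [0.0033,0.0307,0],
    [0.0033,0.0307,0],
    [0.0033,0.0307,0],
    [0.0033,0.0307,0],
    [0.0033,0.0307,0],
    [0.0033,0.0307,0],
    [0,0,0],
    [0,0,0],
    [0,0,0],
    [0,0,0],
  ],
  claw=[-1,-1,-1,-1,-1,-1,-1,-1,-1,-1,-1,-1,-1,-1,-1,-1,-1,-1,-1,-1],
)

```text
t: 22.68
ee_pos: [422.6, 256.9, 318.3]
orientation: [-180.0, -0.0, 179.9]
ft_force: [-1.2, -0.9, -2.3]
width: 52.1
finger_force: 42.0
```

```bash
python3 held.py 27 118
```

```text
scene [422.7 256.8 318.5] 760 [420.  258.6] 200.6169603509311
top [422.8 256.8 318.6] 444 [423.  258.1] 200.8250964471365
scene [422.9 256.9 318.7] 757 [420.4 258.6] 200.85492550573758
top [422.9 257.  318.8] 435 [423.2 258.3] 200.81707810307716
scene [423.  257.2 318.9] 754 [420.5 258.5] 201.58279131099198
top [422.9 257.3 318.9] 432 [423.2 258.5] 200.89959965365483
```

Call:
carry_out(
  twist=[
    [0,0,0],
    [0,0,0],
    [0,0,0],
    [0,0,0],
    [0,0,0],
    [0,0,0],
    [0,0,0],
    [0,0,0],
    [0,0,0],
    [0,0,0],
    [0,0,0],
    [0,0,0],
    [0,0,0],
    [0,0,0],
    [0,0,0],
    [0,0,0],
    [0,0,0],
    [0,0,0],
  ],
  dp=[
    [0,0,0.01],
    [0,0,0.017],
    [0,0,0.017],
    [0,0,0.017],
    [0,0,0.017],
    [0,0,0.017],
    [0,0,0.017],
    [0,0,0.017],
    [0,0,0.01],
    [0,0,0.007],
    [0,0,0.007],
    [0,0,0.007],
    [0,0,0.007],
    [0,0,0.007],
    [0,0,0.006],
    [0,0,0.003],
    [0,0,0.002],
    [0,0,0],
  ],
  claw=[-1,-1,-1,-1,-1,-1,-1,-1,-1,-1,-1,-1,-1,-1,-1,-1,-1,-1],
)

```text
t: 24.48
ee_pos: [422.5, 257.8, 133.5]
orientation: [-180.0, -0.0, -180.0]
ft_force: [0.5, 0.9, -3.4]
width: 52.5
finger_force: 42.0
```

Call:
carry_out(
  twist=[
    [0,0,0],
    [0,0,0],
    [0,0,0],
    [0,0,0],
    [0,0,0],
    [0,0,0],
    [0,0,0],
    [0,0,0],
    [0,0,0],
    [0,0,0],
    [0,0,0],
    [0,0,0],
    [0,0,0],
    [0,0,0],
  ],
  dp=[
    [0,0,0.0015],
    [0,0,0],
    [0,0,0],
    [0,0,0],
    [0,0,0],
    [0,0,0],
    [0,0,0],
    [0,0,-0.01],
    [0,0,-0.02],
    [0,0,-0.02],
    [0,0,-0.02],
    [0,0,-0.02],
    [0,0,-0.02],
    [0,0,0],
  ],
  claw=[-1,-1,0.5,1,1,1,1,1,1,1,1,1,1,1],
)

```text
t: 25.65
ee_pos: [424.8, 258.8, 247.0]
orientation: [179.8, 0.4, -180.0]
ft_force: [0.1, 0.0, 0.4]
width: 85.5
finger_force: 0.0
```

Call:
carry_out(
  twist=[
    [0,0,0],
    [0,0,0],
    [0,0,0],
    [0,0,0],
    [0,0,0],
    [0,0,0],
    [0,0,0],
    [0,0,0],
    [0,0,0],
    [0,0,0],
    [0,0,0],
    [0,0,0],
    [0,0,0],
  ],
  dp=[
    [-0.0024,-0.0281,0],
    [-0.0024,-0.0281,0],
    [-0.0024,-0.0281,0],
    [-0.0024,-0.0281,0],
    [-0.0024,-0.0281,0],
    [-0.0024,-0.0281,0],
    [-0.0024,-0.0281,0],
    [-0.0024,-0.0281,0],
    [-0.0024,-0.0281,0],
    [-0.0024,-0.0281,0],
    [-0.0024,-0.0281,0],
    [-0.0024,-0.0281,0],
    [0,0,0],
  ],
  claw=[1,1,1,1,1,1,1,1,1,1,1,1,1],
)

```text
t: 26.73
ee_pos: [452.2, -83.4, 242.4]
orientation: [-179.9, 0.0, 179.7]
ft_force: [1.1, -0.0, 0.9]
width: 85.5
finger_force: 0.0
```

Call:
carry_out(
  twist=[
    [0,0,0.1152],
    [0,0,0.1152],
    [0,0,0.1152],
    [0,0,0.1152],
    [0,0,0.1152],
    [0,0,0.1152],
    [0,0,0.1152],
    [0,0,0.1152],
    [0,0,0.1152],
    [0,0,0.1152],
    [0,0,0.1152],
    [0,0,0.1152],
    [0,0,0.1152],
    [0,0,0.1152],
    [0,0,0.1152],
    [0,0,0],
    [0,0,0],
    [0,0,0],
    [0,0,0],
    [0,0,0],
  ],
  dp=[
    [0,0,0],
    [0,0,0],
    [0,0,0],
    [0,0,0],
    [0,0,0],
    [0,0,0],
    [0,0,0],
    [0,0,0],
    [0,0,0],
    [0,0,0],
    [0,0,0],
    [0,0,0],
    [0,0,0],
    [0,0,0],
    [0,0,0],
    [0,0,0],
    [0,0,0],
    [0,0,0],
    [0,0,0],
    [0,0,0],
  ],
  claw=[1,1,1,1,1,1,1,1,1,1,1,1,1,1,1,1,1,1,1,1],
)

```text
t: 28.4
ee_pos: [451.5, -79.3, 242.3]
orientation: [-180.0, 0.0, 81.1]
ft_force: [-0.4, -0.9, -0.4]
width: 85.9
finger_force: 0.0
```

Run:
```python
from h import *
for i in range(4): p=get_image("scene")
s=state();print(np.round(s["ee_pos"],1),np.round(s["orientation"],1),np.round(s["joint_pos"]))
w=world(p,np.ones((480,640),bool)); q=w[(np.hypot(w[:,0]-454,w[:,1]+79)<35)&(w[:,2]>147)&(w[:,2]<162)]
print(cv2.minAreaRect(q[:,:2].astype(np.float32)),len(q),q.mean(0))
cv2.imwrite("pics/s4.png",cv2.resize(p["image"][150:330,150:350],(660,594),interpolation=2)[:,:,::-1])
```

```text
[451.6 -79.3 242.3] [-180.   -0.   81.] [-19.   9. -23.  59.   0.  80.]
((449.9893493652344, -80.70804595947266), (40.505592346191406, 21.84562873840332), 77.69490051269531) 97 [448.59502264 -81.41870479 153.67000889]
```

View pics/s4.png

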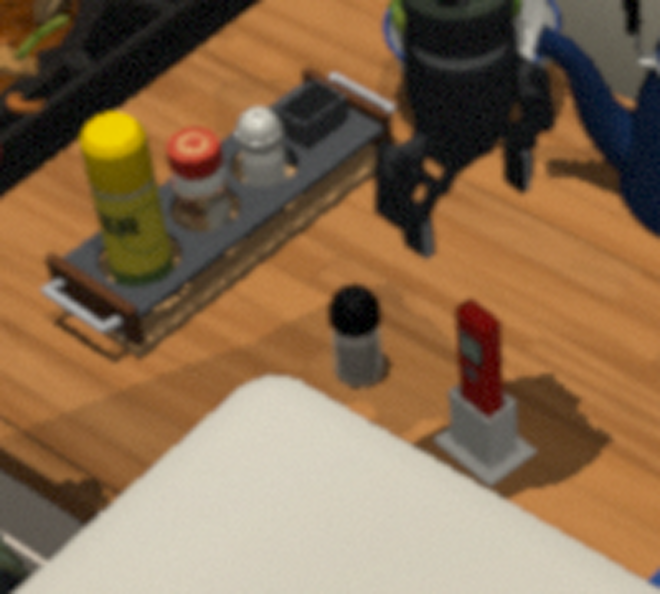

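The can, jar and salt stand in the caddy, and the thermometer in its holder at (480,400 in the crop) is clear of other things. Next is the grip across its 20 mm.

Call:
carry_out(
  twist=[
    [0,0,0],
    [0,0,0],
    [0,0,0],
    [0,0,0],
    [0,0,0],
    [0,0,0],
    [0,0,0],
    [0,0,0],
    [0,0,0],
    [0,0,0],
    [0,0,0],
    [0,0,0],
    [0,0,0],
    [0,0,0],
    [0,0,0],
    [0,0,0],
    [0,0,0],
    [0,0,0],
  ],
  dp=[
    [0.0007,0.0015,0],
    [0,0,0.0134],
    [0,0,0.0134],
    [0,0,0.0134],
    [0,0,0.0134],
    [0,0,0.0134],
    [0,0,0.0134],
    [0,0,0.0134],
    [0,0,0.0134],
    [0,0,0.0134],
    [0,0,0.0134],
    [0,0,0],
    [0,0,0],
    [0,0,0],
    [0,0,0],
    [0,0,0],
    [0,0,0],
    [0,0,0],
  ],
  claw=[1,1,1,1,1,1,1,1,1,1,1,0.3,-0.1,-0.3,-0.3,-0.3,-0.3,-0.3],
  newtons=25,
)

```text
t: 30.1
ee_pos: [453.5, -79.0, 108.7]
orientation: [179.9, 0.0, 81.0]
ft_force: [-0.8, -0.7, 0.2]
width: 29.9
finger_force: 0.0
```

Run:
```python
from h import *
for i in range(3): p=get_image("scene")
s=state();print(np.round(s["ee_pos"],1),np.round(s["orientation"],1),s["width"],np.round(s["ft_force"],1))
cv2.imwrite("pics/s5.png",cv2.resize(p["image"][195:305,240:360],(640,586),interpolation=2)[:,:,::-1])
```

```text
[453.3 -78.9 108.5] [180.   0.  81.] 30.05876116110288 [-0.5 -0.5 -0.1]
```

View pics/s5.png

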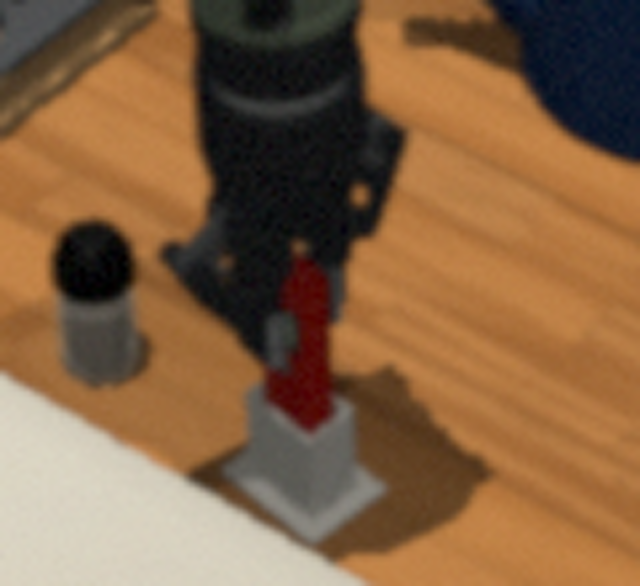

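The thermometer stands between the pads, untouched so far, with the holder still upright at (310,470). Closing and drawing straight up.

Call:
carry_out(
  twist=[
    [0,0,0],
    [0,0,0],
    [0,0,0],
    [0,0,0],
    [0,0,0],
    [0,0,0],
    [0,0,0],
  ],
  dp=[
    [0,0,0],
    [0,0,0],
    [0,0,0],
    [0,0,0],
    [0,0,0],
    [0,0,0],
    [0,0,0],
  ],
  claw=[-0.4,-0.5,-0.6,-1,-1,-1,-1],
  newtons=30,
)

```text
t: 30.83
ee_pos: [453.3, -78.9, 108.3]
orientation: [180.0, 0.0, 81.0]
ft_force: [1.4, 0.3, -0.3]
width: 19.6
finger_force: 32.0
```

Call:
carry_out(
  twist=[
    [0,0,0],
    [0,0,0],
    [0,0,0],
    [0,0,0],
    [0,0,0],
    [0,0,0],
    [0,0,0],
    [0,0,0],
    [0,0,0],
    [0,0,0],
    [0,0,0],
    [0,0,0],
    [0,0,0],
    [0,0,0],
    [0,0,0],
    [0,0,0],
    [0,0,0],
    [0,0,0],
    [0,0,0],
    [0,0,0],
  ],
  dp=[
    [0,0,-0.003],
    [0,0,-0.005],
    [0,0,-0.006],
    [0,0,-0.006],
    [0,0,-0.006],
    [0,0,-0.006],
    [0,0,-0.006],
    [0,0,-0.006],
    [0,0,-0.006],
    [0,0,-0.006],
    [0,0,-0.006],
    [0,0,-0.006],
    [0,0,-0.006],
    [0,0,-0.006],
    [0,0,-0.012],
    [0,0,-0.015],
    [0,0,-0.015],
    [0,0,-0.015],
    [0,0,-0.015],
    [0,0,0],
  ],
  claw=[-1,-1,-1,-1,-1,-1,-1,-1,-1,-1,-1,-1,-1,-1,-1,-1,-1,-1,-1,-1],
)

```text
t: 32.5
ee_pos: [454.7, -79.4, 263.2]
orientation: [179.7, 0.0, 81.0]
ft_force: [0.4, 0.4, -1.1]
width: 19.6
finger_force: 32.0
```

Run:
```python
from h import *
for i in range(3): p=get_image("scene")
s=state();print(np.round(s["ee_pos"],1),np.round(s["orientation"],1),s["width"],np.round(s["ft_force"],1))
cv2.imwrite("pics/s6.png",cv2.resize(p["image"][165:305,230:370],(590,590),interpolation=2)[:,:,::-1])
p=get_image("top")
f=240/np.tan(np.radians(p["vertical_fov"])/2);T=np.array(p["pose"]);im=p["image"]
v,u=np.mgrid[195:213,150:172]
# pocket rim: where points in cam plane z=72 dark
cv2.imwrite("pics/pk.png",cv2.resize(im[190:225,140:185],(720,560),interpolation=cv2.INTER_NEAREST)[:,:,::-1])
def onp(u,v,z):
    d=T[:3,:3]@np.array([(u-p["cx"])/f,(v-p["cy"])/f,1]); return np.round((T[:3,3]+d*(z-T[2,3])/d[2])[:2],1)
w=world(p,np.ones((480,640),bool)); k=(abs(w[:,0]-630)<45)&(abs(w[:,1]-248)<40)
q=w[k]; print(np.histogram(q[:,2],bins=[0,20,30,40,50,56,60,64,68,72,76,80]))
q=q[q[:,2]>55];print(cv2.minAreaRect(q[:,:2].astype(np.float32)))
for uv in((152,195),(170,195),(152,212),(170,212)):print(uv,onp(*uv,72.))
```

```text
[452.9 -78.8 259.8] [-180.   -0.   81.] 19.84512827465109 [-0.7  0.7 -1.5]
(array([148,  26,  74, 609,  99,  47,  39,  36,  65,  39,   3]), array([ 0, 20, 30, 40, 50, 56, 60, 64, 68, 72, 76, 80]))
((629.7365112304688, 247.42552185058594), (78.6479263305664, 89.38826751708984), 89.8869857788086)
(152, 195) [653.2 264.8]
(170, 195) [652.6 222.1]
(152, 212) [612.  263.1]
(170, 212) [611.5 220.6]
```

View pics/s6.png

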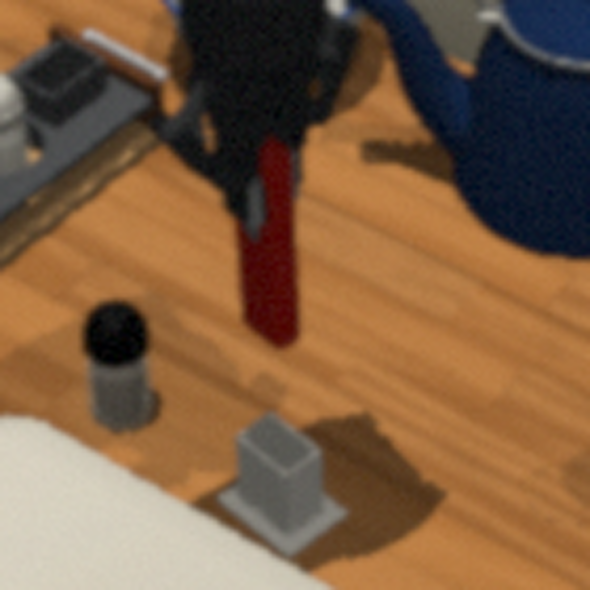

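View pics/pk.png

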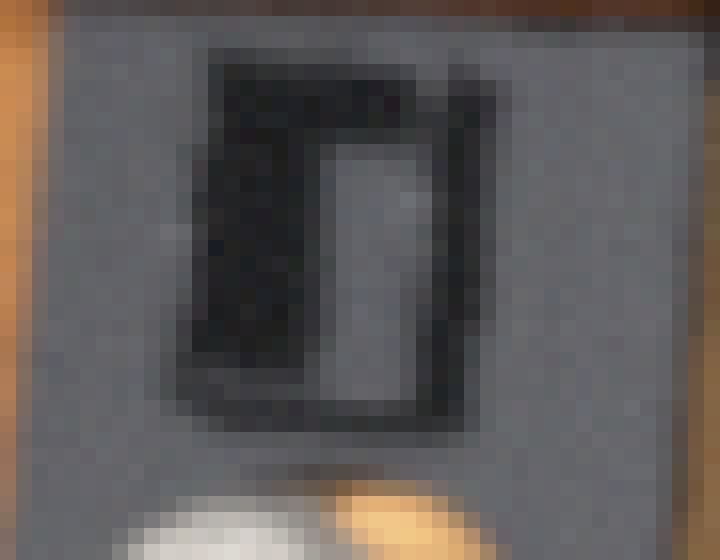

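The thermometer hangs straight and free, and the empty holder is still standing where it was (285,480). The pocket rim is centred near (630,247). Turning and carrying.

Call:
carry_out(
  twist=[
    [0,0,-0.1118],
    [0,0,-0.1118],
    [0,0,-0.1118],
    [0,0,-0.1118],
    [0,0,-0.1118],
    [0,0,-0.1118],
    [0,0,-0.1118],
    [0,0,-0.1118],
    [0,0,-0.1118],
    [0,0,-0.1118],
    [0,0,-0.1118],
    [0,0,-0.1118],
    [0,0,-0.1118],
    [0,0,-0.1118],
    [0,0,-0.1118],
    [0,0,0],
    [0,0,0],
  ],
  dp=[
    [0,0,0],
    [0,0,0],
    [0,0,0],
    [0,0,0],
    [0,0,0],
    [0,0,0],
    [0,0,0],
    [0,0,0],
    [0,0,0],
    [0,0,0],
    [0,0,0],
    [0,0,0],
    [0,0,0],
    [0,0,0],
    [0,0,0],
    [0,0,0],
    [0,0,0],
  ],
  claw=[-1,-1,-1,-1,-1,-1,-1,-1,-1,-1,-1,-1,-1,-1,-1,-1,-1],
)

```text
t: 34.12
ee_pos: [452.6, -78.7, 259.4]
orientation: [180.0, -0.1, 176.9]
ft_force: [-0.3, 0.2, -1.4]
width: 19.5
finger_force: 31.9
```

Call:
carry_out(
  twist=[
    [0,0,0],
    [0,0,0],
    [0,0,0],
    [0,0,0],
    [0,0,0],
    [0,0,0],
    [0,0,0],
    [0,0,0],
    [0,0,0],
    [0,0,0],
    [0,0,0],
    [0,0,0],
    [0,0,0],
    [0,0,0],
    [0,0,0],
    [0,0,0],
    [0,0,0],
    [0,0,0],
    [0,0,0],
    [0,0,0],
  ],
  dp=[
    [-0.0114,0.0239,0],
    [-0.0114,0.0239,0],
    [-0.0114,0.0239,0],
    [-0.0114,0.0239,0],
    [-0.0114,0.0239,0],
    [-0.0114,0.0239,0],
    [-0.0114,0.0239,0],
    [-0.0114,0.0239,0],
    [-0.0114,0.0239,0],
    [-0.0114,0.0239,0],
    [-0.0114,0.0239,0],
    [-0.0114,0.0239,0],
    [-0.0114,0.0239,0],
    [-0.0114,0.0239,0],
    [0,0,0],
    [0,0,0],
    [0,0,0],
    [0,0,0],
    [0,0,0],
    [0,0,0],
  ],
  claw=[-1,-1,-1,-1,-1,-1,-1,-1,-1,-1,-1,-1,-1,-1,-1,-1,-1,-1,-1,-1],
)

```text
t: 35.78
ee_pos: [629.4, 246.3, 260.6]
orientation: [-180.0, 0.0, 177.0]
ft_force: [0.4, -0.5, -1.7]
width: 19.7
finger_force: 31.9
```

Run:
```python
from h import *
for n in ("scene","top"):
    for i in range(2): p=get_image(n)
    s=state();x,y,z=s["ee_pos"];print(np.round(s["ee_pos"],1),np.round(s["orientation"],1),s["width"])
    im=p["image"].astype(int); red=(im[:,:,0]>70)&(im[:,:,0]>2.2*im[:,:,1])&(im[:,:,0]>2.2*im[:,:,2])
    w=world(p,red); w=w[(np.hypot(w[:,0]-x,w[:,1]-y)<40)&(w[:,2]>z-105)&(w[:,2]<z+60)]
    print(n,len(w),w.min(0),w.max(0),cv2.minAreaRect(w[:,:2].astype(np.float32)))
    lo=w[w[:,2]<z-40]; print("low",len(lo),lo.min(0),lo.max(0))
    if n=="scene": cv2.imwrite("pics/s7.png",cv2.resize(p["image"][110:250,180:320],(590,590),interpolation=2)[:,:,::-1])
```

```text
[629.5 246.6 260.7] [180.   0. 177.] 19.384655236713154
scene 284 [604.64169024 231.34601736 159.61947428] [640.46321849 252.57983877 311.00041953] ((621.4719848632812, 238.49449157714844), (19.77797508239746, 34.057777404785156), 66.93229675292969)
low 147 [604.64169024 231.60061153 159.61947428] [640.46321849 250.87624704 219.63970151]
[629.6 246.8 260.6] [180.    0.  177.1] 19.720801906249083
top 285 [610.55497969 235.12571764 167.93815104] [642.60250886 255.12094816 312.316941  ] ((623.960693359375, 240.2296142578125), (17.8125057220459, 33.293365478515625), 52.75240707397461)
low 134 [610.55497969 235.12571764 167.93815104] [642.60250886 246.50015149 220.20865968]
```

View pics/s7.png

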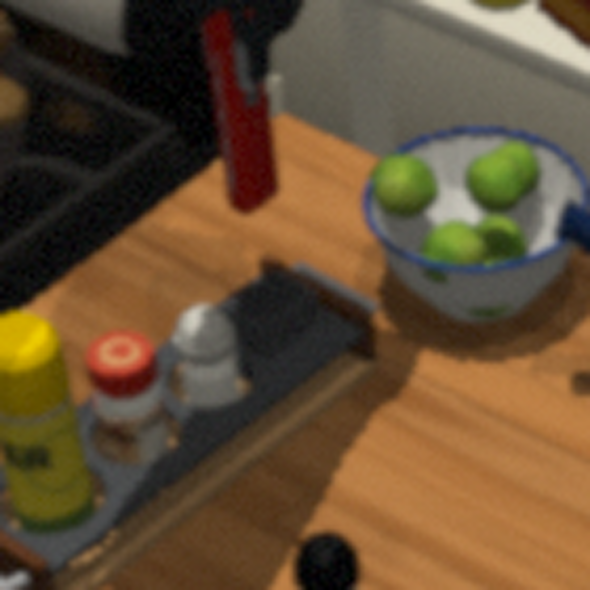

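The thermometer hangs upright above the pocket (250,200 in the crop), about 2 mm short in x. Correcting that and entering slowly.

Call:
carry_out(
  twist=[
    [0,0,0],
    [0,0,0],
    [0,0,0],
    [0,0,0],
    [0,0,0],
    [0,0,0],
    [0,0,0],
    [0,0,0],
    [0,0,0],
    [0,0,0],
    [0,0,0],
    [0,0,0],
    [0,0,0],
    [0,0,0],
    [0,0,0],
  ],
  dp=[
    [-0.002,0.0005,0],
    [0,0,0.012],
    [0,0,0.012],
    [0,0,0.012],
    [0,0,0.012],
    [0,0,0.012],
    [0,0,0.01],
    [0,0,0.006],
    [0,0,0.004],
    [0,0,0.004],
    [0,0,0.004],
    [0,0,0.004],
    [0,0,0.004],
    [0,0,0.004],
    [0,0,0],
  ],
  claw=[-1,-1,-1,-1,-1,-1,-1,-1,-1,-1,-1,-1,-1,-1,-1],
)

```text
t: 37.23
ee_pos: [631.1, 247.4, 159.3]
orientation: [-180.0, -0.1, 177.1]
ft_force: [-0.1, -1.1, -1.6]
width: 20.1
finger_force: 32.0
```

Call:
carry_out(
  twist=[
    [0,0,0],
    [0,0,0],
    [0,0,0],
    [0,0,0],
    [0,0,0],
    [0,0,0],
    [0,0,0],
    [0,0,0],
    [0,0,0],
  ],
  dp=[
    [0,0,0.006],
    [0,0,0.006],
    [0,0,0.006],
    [0,0,0.006],
    [0,0,0.006],
    [0,0,0.005],
    [0,0,0.004],
    [0,0,0.002],
    [0,0,0],
  ],
  claw=[-1,-1,-1,-1,-1,-1,-1,-1,-1],
)

```text
t: 37.98
ee_pos: [631.2, 247.5, 118.6]
orientation: [-180.0, -0.1, 177.1]
ft_force: [0.6, -0.3, -0.8]
width: 19.7
finger_force: 32.0
```

Call:
carry_out(
  twist=[
    [0,0,0],
    [0,0,0],
    [0,0,0],
    [0,0,0],
  ],
  dp=[
    [0,0,0.0015],
    [0,0,0],
    [0,0,0.001],
    [0,0,0],
  ],
  claw=[-1,-1,-1,-1],
)

```text
t: 38.32
ee_pos: [631.6, 247.6, 116.9]
orientation: [180.0, 0.0, 177.1]
ft_force: [-0.3, 0.2, -1.2]
width: 19.6
finger_force: 32.0
```

Call:
carry_out(
  twist=[
    [0,0,0],
    [0,0,0],
    [0,0,0],
    [0,0,0],
    [0,0,0],
    [0,0,0],
    [0,0,0],
    [0,0,0],
    [0,0,0],
    [0,0,0],
    [0,0,0],
    [0,0,0],
    [0,0,0],
    [0,0,0],
    [0,0,0],
    [0,0,0],
    [0,0,0],
  ],
  dp=[
    [0,0,0],
    [0,0,0],
    [0,0,0],
    [0,0,0],
    [0,0,0],
    [0,0,0],
    [0,0,0],
    [0,0,-0.01],
    [0,0,-0.018],
    [0,0,-0.018],
    [0,0,-0.018],
    [0,0,-0.018],
    [0,0,-0.018],
    [0,0,-0.018],
    [0,0,-0.018],
    [0,0,-0.018],
    [0,0,0],
  ],
  claw=[-0.5,-0.3,0,0.3,0.6,1,1,1,1,1,1,1,1,1,1,1,1],
)

```text
t: 39.73
ee_pos: [633.3, 248.1, 276.1]
orientation: [179.9, 0.4, 177.1]
ft_force: [1.2, 0.5, 0.8]
width: 85.7
finger_force: 0.0
```

Call:
carry_out(
  twist=[
    [0,0,0],
    [0,0,0],
    [0,0,0],
    [0,0,0],
    [0,0,0],
    [0,0,0],
    [0,0,0],
    [0,0,0],
    [0,0,0],
    [0,0,0],
    [0,0,0],
    [0,0,0],
  ],
  dp=[
    [0.01,-0.03,0],
    [0.01,-0.03,0],
    [0.01,-0.03,0],
    [0.01,-0.03,0],
    [0.01,-0.03,0],
    [0.01,-0.03,0],
    [0.01,-0.03,0],
    [0.01,-0.03,0],
    [0,0,0],
    [0,0,0],
    [0,0,0],
    [0,0,0],
  ],
  claw=[1,1,1,1,1,1,1,1,1,1,1,1],
)

```text
t: 40.73
ee_pos: [539.8, 12.8, 270.7]
orientation: [180.0, 0.0, 177.2]
ft_force: [0.1, -0.2, -0.2]
width: 85.3
finger_force: 0.0
```

Run:
```python
from h import *
s=state();print(np.round(s["ee_pos"],1),s["t"])
P={n:get_image(n) for n in("scene","top")}
w=world(P["top"],np.ones((480,640),bool))
for n,x,y in(("can",423,258),("jar",498,254),("salt",570,251),("th",631,247)):
    q=w[(np.hypot(w[:,0]-x,w[:,1]-y)<34)]; print(n,np.percentile(q[:,2],[90,98,100]))
cv2.imwrite("pics/f.png",np.hstack([cv2.resize(P["scene"]["image"][150:330,150:410],(440,300),interpolation=2),cv2.resize(P["top"]["image"][150:330,120:336],(360,300),interpolation=2)])[:,:,::-1])
```

```text
[539.8  12.8 270.7] 40.7333Traceback (most recent call last):
  File "<stdin>", line 6, in <module>
    return _quantile_unchecked(
        a, q, axis, out, overwrite_input, method, keepdims, weights)
    return _ureduce(a,
                    func=_quantile_ureduce_func,
    ...<5 lines>...
                    overwrite_input=overwrite_input,
                    method=method)
    r = func(a, **kwargs)
    result = _quantile(arr,
                       quantiles=q,
    ...<2 lines>...
                       out=out,
                       weights=wgt)
    slices_having_nans = np.isnan(arr[-1, ...])
                                  ~~~^^^^^^^^^
IndexError: index -1 is out of bounds for axis 0 with size 0
```

Call:
carry_out(
  twist=[
    [0,0,0],
    [0,0,0],
    [0,0,0],
    [0,0,0],
    [0,0,0],
    [0,0,0],
    [0,0,0],
    [0,0,0],
    [0,0,0],
    [0,0,0],
  ],
  dp=[
    [0,-0.025,0],
    [0,-0.025,0],
    [0,-0.025,0],
    [0,-0.025,0],
    [0,-0.025,0],
    [0,-0.025,0],
    [0,-0.025,0],
    [0,-0.025,0],
    [0,0,0],
    [0,0,0],
  ],
  claw=[1,1,1,1,1,1,1,1,1,1],
)

```text
t: 41.67
ee_pos: [529.6, -188.1, 270.4]
orientation: [180.0, -0.0, 177.0]
ft_force: [0.3, 0.7, 0.1]
width: 84.9
finger_force: 0.0
```

Run:
```python
from h import *
s=state();print(np.round(s["ee_pos"],1),s["t"])
P={n:get_image(n) for n in("scene","top")}
cv2.imwrite("pics/f.png",np.hstack([cv2.resize(P["scene"]["image"][150:330,150:410],(440,300),interpolation=2),cv2.resize(P["top"]["image"][150:330,120:336],(360,300),interpolation=2)])[:,:,::-1])
w=world(P["top"],np.ones((480,640),bool)); print(len(w))
for n,x,y in(("can",423,258),("jar",498,254),("salt",570,251),("th",631,247)):
    q=w[(np.hypot(w[:,0]-x,w[:,1]-y)<34)]
    if len(q): print(n,np.percentile(q[:,2],[90,98,100]))
```

```text
[ 529.6 -188.1  270.4] 41.6667
305979
can [187.28533586 189.09331029 192.12820315]
jar [119.44698488 121.57613859 123.89845787]
salt [100.06178545 103.28147616 106.85898549]
th [162.95555983 166.61208127 169.33654001]
```

View pics/f.png

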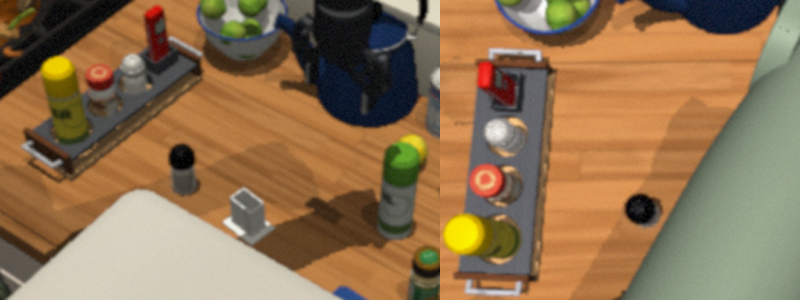

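All four things are seated, with measured tops at 188, 120, 103 and 166 mm. Pepper, green can, dark jar and the empty holder are still standing in place.

```bash
python3 -c "
from rig import *
print(sign_off())"
```

```text
the job is handed in; nothing more can be done
None
```

The caddy is packed: the salt, red-capped jar, yellow can and thermometer each stand upright, right down in their openings. The empty holder, pepper shaker, dark-capped jar and green-capped can still stand where they were, and I handed the job in at about 42 s of robot time.

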